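# Hang the hook-on ledge on the slotted post

### The arm

A 6-joint arm with a two-finger parallel gripper is mounted at the origin on the work surface. World frame = base frame: x ahead of the robot, y to its left, z up, the work surface at z = 0. Lengths are in m, angles in degrees, forces in N, time in s.
With the tool pointing down it reaches from about 0.4 to 0.825 m from the base axis. Payload 7 kg.
Tool frame: the origin (TCP) lies at the very end of the fingers, on their centre line; the grasp point (between the pads) lies behind it (r.grasp_offset is the z of the grasp point in the tool frame, in m); z points along the fingers, y is the direction in which the jaws open and shut (so a half turn about z gives the same grasp; the last joint's range is limited). The gripper opens to 88 mm and grips with 3 to 60 N. Pads are 19 mm wide; open, the fingers measure 130 mm over their backs; the gripper's body (78 mm by 193 mm) begins 47 mm behind the grasp point.
Start: joints at [-50.357, 20.546, 0.682, 0, -70.136, -16.507], TCP at [0.265, -0.621, 0.227] pointing down, gripper open.
Joint ranges: [-176.03, 176.03], [-82.01, 121.73], [-58.28, 71.71], [-173.87, 95.51], [-174.79, -0.11], [-173.66, 173.66]. Speed limits (degrees/s): [136.94, 136.94, 172.46, 180, 180, 180].

### API

Orientations are given as [roll, pitch, yaw] about the fixed x, y, z axes, in that order (R = Rz(yaw) Ry(pitch) Rx(roll)).
In Python, from plant import r gives the robot as it stands. The module is installed in compiled form; this text tells all that it offers.
- The arm moves only by the tool servo_tool, never from a script. Its argument "targets" is a list of rows, each an object of numbers: "dx", "dy", "dz": the shift along the world's x, y, z in cm; "spin": the turn about the world's z in rad; "grip": the opening in per cent of the stroke, from 0 (shut) to 100 (fully open). A call has exactly 10 rows; each row is the pose to reach, as a shift and turn from the pose commanded when the call began; what a row does not reach only later rows make up. A row lasts 1/12 s, in which the tool goes at most 41.7 mm and 7.16 degrees, less where a joint would pass 70% of its speed; a pose out of reach is approached as far as the arm can. A call with a gripper value outside its range is refused whole. The fingers move at their own pace and stop on an object; "squeeze" is the grip in N (left out, the last holds). Time passes only in rows, so rows that repeat a pose let the fingers close, or fill a call up. It gives the time, the measured TCP pose, the force and the opening at its end, in the units of the state.
- r.get_state(): the state, without advancing time (a new reading comes with each control period).
- r.capture(name): name is "scene" or "top" or "wrist"; returns the picture (420x560x3 uint8, blue, green, red); there is no depth.
- r.get_calibration(name): a dict with "K" (3x3 intrinsics, pixels), "extrinsics" (4x4, takes a point from camera to world coordinates). Camera axes: x right, y down, z forward; pixel columns grow to the right and rows downward; lengths in m; the calibration is good to about 2 mm. A picture is of the moment at which its call begins: read the wrist's pose just before it. get_calibration takes no time and is no camera call; for the wrist camera it gives the pose at the moment of the call.
- r.close_job(): hands the job in, once; it reports no verdict.
Trained networks look in the newest picture that a camera, given by its name, has taken for a name from the list of things; names that differ only in an ending like _2 or _b are one class to them, and where a whole thing is asked for, a point or a joint stands for the part that bears it (a point fixed in the world has none). Each returns a list of dicts, best first, with "p" (0 to 1); they miss things now and then, are a little off and sometimes report something else, mostly with a low value. They report only what shows in the picture. A call takes as long as a camera call.
- r.cut_out(name, camera): "mask" (420x560 bool, what is visible of it) and "extent" ([left, top, right, bottom] in pixels, round what is visible of it).
The state is a dict: "time_s": time; "joints": joint angles; "qd": joint speeds; "joint_torque": joint torques, N m; "tcp_pos": TCP position; "eef_rot": TCP orientation; "contact_force": force on the tool from outside, world axes, zero at the start; "moment": the same for the moment, N m; "gripper_width": finger opening in m.
Only numpy, scipy, OpenCV 4.12 (cv2) and the standard library are available. Lean on these libraries where they do the work, as an engineer would, in place of code of your own. Each camera call takes 0.05 s, during which the arm holds its last target. There are 200 camera calls.

### The job

Hang the small metal ledge on the slotted post: push its two hook tabs straight into the top two slots until its back plate lies against the post, then press it down past the spring catch until the hooks sit fully home, and let go. Work by feel and do not force it: keep the ledge from bearing on the post with more than about 40 newtons. Leave the bowl, the brush and the ball where they are.

Things in the scene. Friction and masses are not known exactly. Their poses are not given: they have to be found in the camera images.
- ledge_grip (a point): Grip point on the loose bare-metal ledge (0.35 kg +-20 %, starts upright on the counter): on the middle plane of its carrying fin (12 mm thick in y, 58 long, top 120 above the underside; pinch across y from above), 100 mm above the underside, 36 mm behind the tab face. x points the way the tabs point, z up. When home it is at x -36, z 240 mm in the post's frame.
- ledge_foot (a point): Ledge: point on its underside below the tab face (rear face of the back plate, the face that comes to lie on the post); axes as ledge_grip. Back plate 50 mm wide, 92 high. Shelf plate 110 mm long towards -x, 80 wide, 4 thick, rims 16 high. When home it is 140 mm above the counter.
- upper_tab (a point): Root of the upper hook tab on the tab face: underside of its neck, 80 mm above the ledge's underside, middle line. The lower tab is the same, 60 mm below. Tabs are 5 mm thick (y). Neck 9 mm high; a lip hangs 13 mm below it, 7.5 mm out from the face and on; so 22 mm high in all. It reaches 14.5 mm out, the lip's lowest 5 mm (toe) 17 mm. Hard pushes on the tabs pivot the ledge in the grip.
- post: Fixed dark steel post, 80 mm wide (y), 46 deep, 258 high, with a lighter steel slotted strip 50 mm wide on its front; base plate 12 thick, 35 out in front. Origin on the counter, in the plane of the strip's face, on the post's middle line; x points into the post (the way tabs go in), z up. Wall 6 mm, smooth. Four slots in a column, 7 mm wide, 27 high, lower edges at 40, 100, 160, 220 mm.
- top_slot (a point): Height of the lower edge of the top slot, in the strip's face on the POST's middle line, 220 mm up; axes as the post. The strip is clamped up to 12 mm left or right of that line; this is not measured: feel for the slots. Tabs go in when the ledge is 15.5 mm above home (2.5 mm either way) and within 1 mm sideways. Home: tab necks on the slots' lower edges, tab face on the strip (1.5 mm play in x).
- catch (a joint): Spring catch: round steel nose, 6 mm radius, inside the post behind the second slot from the top. 0 at rest, grows (m, to 0.005) as it is pushed back. Tabs in, the lower lip's toe meets it in the first 6 mm of the way down; pressing past takes roughly 10 N (8 to 15), more than the ledge's weight; then it snaps over the toe and the hard stop is 13 to 18 mm below the entry height.
- bowl: Stoneware bowl, 124 mm across, 50 mm high, loose; origin under its centre. Bystander.
- brush: Rubber brush, 120 x 50 x 30 mm, loose; origin under its centre, x along it. Bystander.
- treat_ball: Red plastic treat ball, 70 mm, on its flat foot, 73 mm high, loose; origin under its centre. Bystander.

How it is judged (in metres and radians):
On the way, in this order (a step that is already met when the one before it is completed fails the run):
1. both hook tabs are in the top two slots with the back plate on the post (within 4 mm), the ledge still 8 to 20 mm above home (x of ledge_grip in the frame of post between -0.04 and -0.03 m and y of ledge_grip in the frame of post between -0.015 and 0.015 m and z of ledge_grip in the frame of post between 0.248 and 0.26 m and angle between ledge_grip's own z axis and vertical below 0.1 rad), for 0.1 s.
2. the ledge is pressed down to its home height, past the catch (x of ledge_grip in the frame of post between -0.042 and -0.03 m and y of ledge_grip in the frame of post between -0.015 and 0.015 m and angle between ledge_grip's own z axis and vertical below 0.08 rad and angle between the x axis of ledge_grip and the x axis of post, either way round below 0.12 rad and z of ledge_grip in the frame of post between 0.2365 and 0.243 m), for 0.1 s.
At the end, for the whole second after the job is handed in: The ledge hangs in the top two slots, fully home: its grip point within 3 mm above (3.5 mm below) home height, 6 mm in and out and within 15 mm of the post's middle line (the strip is clamped up to 12 mm off it), upright within 0.08 rad and square to the post within 0.12 rad, at rest and released (all of step 2 and linear speed of ledge below 0.02 m/s and contact force between ledge and the fingers below 0.1 N); the robot touches nothing.
It fails at once if the ledge bears on the post with more than 40 N (contact force between ledge and post above 40 N).
It fails at once if a bystander is moved more than 20 mm (distance of any of bowl, brush, treat_ball from where it was at the start of the episode above 0.02 m).
It also fails if it takes over 72 s, if anything falls off the work surface, if the arm or the gripper's body presses on something with over 40 N, if the wrist force passes 120 N, or if a joint passes its speed limit or range.

## Working session

There is one attempt and no reset: what is moved stays moved. The work goes in short steps, Python scripts to look and compute and a tool call to move; the robot and the scene stay as the last step left them, time stands still between calls to the robot, and variables do not carry over. Pictures are saved under pics/ and viewed, about 8 in all and at most 12, crops included, and the job is handed in when it is done.

Besides the shell and the picture viewer there is one more tool, called after ">>>" in YAML: its name, and indented under it one key for each argument. servo_tool: Moves the arm, as the interface text tells. Its arguments: {"type":"object","properties":{"targets":{"type":"array"},"squeeze":{"type":"number"}},"required":["targets"]}

```bash
mkdir -p pics; cat > h.py <<'E'
import numpy as np, cv2
from plant import r
def ray(cam,u,v,z=None,cal=None):
    c=cal or r.get_calibration(cam); K=np.array(c["K"]);T=np.array(c["extrinsics"])
    d=T[:3,:3]@np.linalg.solve(K,[u,v,1.]); o=T[:3,3]
    return o+d*(z-o[2])/d[2]
def proj(cam,P,cal=None):
    c=cal or r.get_calibration(cam); K=np.array(c["K"]);T=np.linalg.inv(np.array(c["extrinsics"]))
    p=K@(T[:3,:3]@np.array(P,float)+T[:3,3]); return p[:2]/p[2]
E
python3 - <<'E'
from h import *
ims=[]
for c in("scene","top"):
    im=r.capture(c); cv2.imwrite(f"pics/{c}0.png",im); 
    for n in("ledge_grip","post","bowl","brush","treat_ball"):
        for d in r.cut_out(n,c)[:1]: print(c,n,round(d["p"],2),d["extent"])
    print(np.round(np.array(r.get_calibration(c)["extrinsics"]),3).tolist(), np.array(r.get_calibration(c)["K"])[0])
s=r.get_state(); print(s); print(r.grasp_offset)
E
```

```text
scene ledge_grip 0.94 [156.3, 228.6, 215.3, 293.6]
scene post 0.71 [319.7, 109.2, 385.9, 216.6]
scene bowl 0.88 [260.9, 219.2, 310.4, 259.2]
scene brush 0.61 [163.5, 309.6, 230.1, 350.1]
scene treat_ball 0.7 [254.5, 189.1, 282.5, 216.1]
[[0.518, 0.607, -0.603, 1.181], [0.855, -0.352, 0.379, -0.379], [0.018, -0.712, -0.702, 0.851], [0.0, 0.0, 0.0, 1.0]] [441.6542862    0.         283.60294838]
top ledge_grip 0.67 [363.5, 193.9, 422.9, 243.7]
top post 0.92 [109.7, 187.5, 204.8, 273.9]
top bowl 0.75 [260.2, 163.0, 315.9, 217.0]
top treat_ball 0.95 [253.8, 234.0, 288.3, 270.4]
[[0.003, -0.99, 0.139, 0.414], [-0.999, 0.002, 0.032, -0.03], [-0.032, -0.139, -0.99, 1.192], [0.0, 0.0, 0.0, 1.0]] [540.03133759   0.         280.66512339]
{'time_s': 0.6, 'joints': array([-5.03581885e+01,  2.05440682e+01,  6.82044452e-01, -3.55977345e-03,
       -7.01365746e+01, -1.65081025e+01]), 'qd': array([-0.08773422,  0.05374428,  0.0533317 , -0.0798523 ,  0.03306111,
        0.03886421]), 'joint_torque': array([ 1.39687811e-03, -5.81990719e+01,  2.93179554e+01,  6.99974343e+00,
        1.23359062e-02, -1.21092410e-05]), 'tcp_pos': array([ 0.26519158, -0.62068457,  0.22657658]), 'eef_rot': array([-1.79999608e+02,  3.60826874e-03, -1.56867501e+02]), 'contact_force': array([-0.13950821, -0.08034363,  1.08585534]), 'moment': array([ 0.00589995,  0.0286533 , -0.03027872]), 'gripper_width': 0.08786745505224747}
-0.0188
```

View pics/scene0.png

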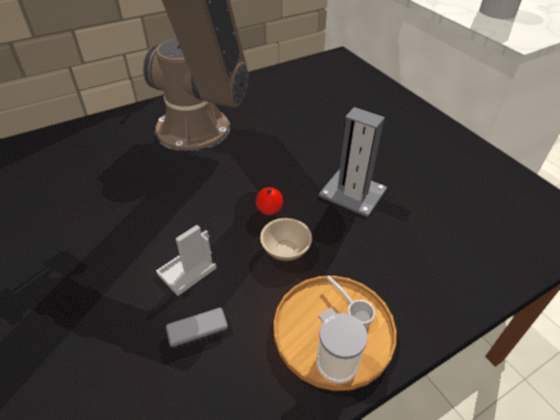

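View pics/top0.png

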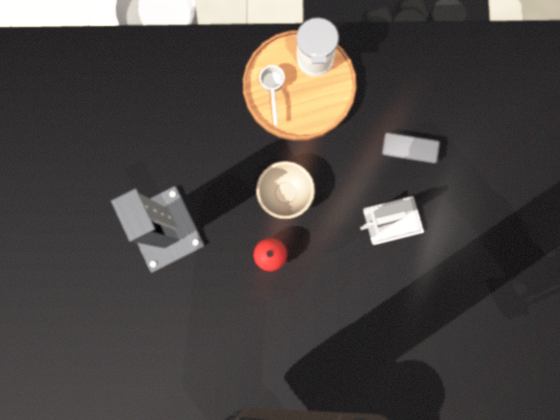

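The scene view shows the ledge at about (187,260) and the post at (353,160). In the top view the ledge is at (393,220) and the post's top is at (130,215), with its strip facing right. I need an enlargement.

```bash
python3 - <<'E'
from h import *
a=cv2.imread("pics/top0.png"); b=cv2.imread("pics/scene0.png")
f=lambda im,x0,y0,w,h,s:cv2.resize(im[y0:y0+h,x0:x0+w],None,fx=s,fy=s,interpolation=cv2.INTER_CUBIC)
A=f(a,350,185,80,65,5); B=f(a,100,180,110,97,4); C=f(b,150,220,80,80,5); 
D=f(b,310,100,80,120,3)
o=np.zeros((600,800,3),np.uint8)
A=f(a,350,185,80,60,5);B=f(a,105,180,100,75,4);B=f(a,105,182,100,96,4)[:300]
C=f(b,150,224,80,75,4);D=f(b,315,105,80,115,2.6)
o[:300,:400]=A;o[:300,400:]=B[:, :400];o[300:600,:320]=C;o[300:300+D.shape[0],400:400+D.shape[1]]=D
cv2.imwrite("pics/crop1.png",o)
E
```

```text
(no output)
```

View pics/crop1.png

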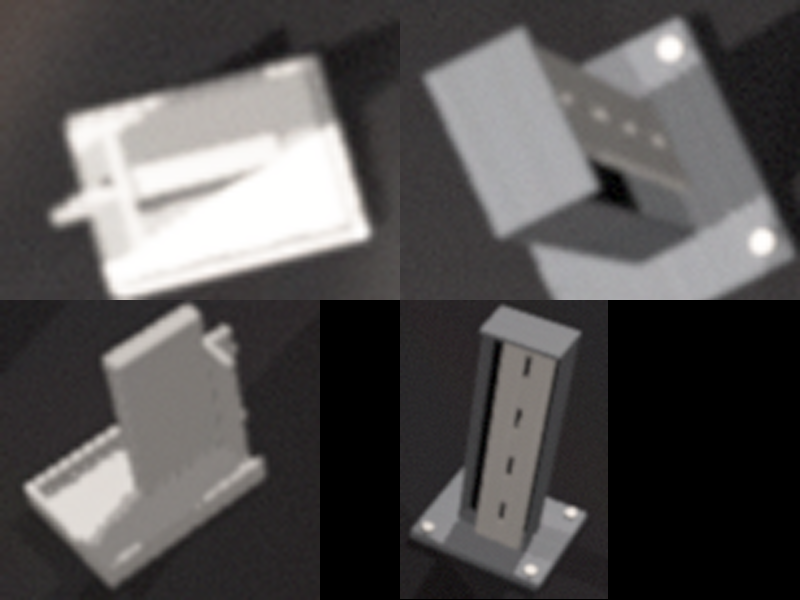

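The crops show the tabs pointing left in the top view, towards world +y, as the post's x axis does. Top-view crop pixels: fin top runs from (130,185) to (278,148) and the post's top corners are (425,75), (525,28), (600,188), (500,238). In the scene crop, the slots are at (528,366), (519,417), (510,466) and (502,511).

```bash
cat > est.py <<'E'
from h import *
from scipy.optimize import least_squares
ct=r.get_calibration("top");cs=r.get_calibration("scene")
A=lambda X,Y:(350+(X+.5)/5-.5,185+(Y+.5)/5-.5)
B=lambda X,Y:(105+(X-400+.5)/4-.5,182+(Y+.5)/4-.5)
C=lambda X,Y:(150+(X+.5)/4-.5,224+(Y-300+.5)/4-.5)
D=lambda X,Y:(315+(X-400+.5)/2.6-.5,105+(Y-300+.5)/2.6-.5)
def fit(obs,x0):
    def res(p):
        c,s=np.cos(p[2]),np.sin(p[2]);o=[]
        for cam,px,P in obs:
            W=[p[0]+c*P[0]-s*P[1],p[1]+s*P[0]+c*P[1],P[2]]
            o+=list(proj(cam,W,ct if cam=="top" else cs)-px)
        return np.array(o)
    q=least_squares(res,x0,loss="soft_l1"); print(np.round(q.x,4),np.degrees(q.x[2]).round(2)); print(np.round(q.fun if 0 else res(q.x),1).reshape(-1,2).tolist()); return q.x
post=[("top",B(425,75),(.046,-.04,.258)),("top",B(525,28),(0,-.04,.258)),("top",B(600,188),(0,.04,.258)),("top",B(500,238),(.046,.04,.258)),
("scene",D(483,331),(0,.04,.258)),("scene",D(500,306),(.046,.04,.258)),("scene",D(581,331),(.046,-.04,.258)),("scene",D(562,357),(0,-.04,.258))]
p=fit(post,[.45,.25,1.8])
led=[("top",A(130,185),(-.007,0,.12)),("top",A(278,148),(-.065,0,.12)),("top",A(66,115),(0,-.04,.016)),("top",A(320,55),(-.11,-.04,.016)),("top",A(372,235),(-.11,.04,.016)),
("scene",C(108,587),(-.11,-.04,0)),("scene",C(265,478),(0,-.04,0)),("scene",C(28,490),(-.11,.04,.016))]
print("ledge");l=fit(led,[.45,-.2,1.8])
c,s=np.cos(l[2]),np.sin(l[2]);print("grip",l[:2]-.036*np.array([c,s]))
# slots: dark line centres in scene, line on post face; solve y offset
im=cv2.cvtColor(cv2.imread("pics/scene0.png"),cv2.COLOR_BGR2GRAY).astype(float)
c,s=np.cos(p[2]),np.sin(p[2])
for (X,Y),z in zip([(528,366),(519,417),(510,466),(502,511)],[.2335,.1735,.1135,.0535]):
    u,v=D(X,Y); u0,v0=int(round(u)),int(round(v)); w=im[v0-3:v0+4,u0-5:u0+6]; w=np.clip(w.max()*.8-w,0,None)
    yy,xx=np.mgrid[v0-3:v0+4,u0-5:u0+6]; uc=(w*xx).sum()/w.sum(); vc=(w*yy).sum()/w.sum()
    q=least_squares(lambda q:proj("scene",[p[0]-s*q[0],p[1]+c*q[0],z+q[1]],cs)-[u,v],[0,0]).x
    q2=least_squares(lambda q:proj("scene",[p[0]-s*q[0],p[1]+c*q[0],z+q[1]],cs)-[uc,vc],[0,0]).x
    print((u,v),(uc,vc),q,q2)
E
python3 est.py
```

```text
[0.5297 0.2404 2.0499] 117.45
[[0.3, -0.0], [-1.3, -0.2], [-0.7, -0.1], [0.6, -0.5], [-1.2, -0.8], [0.4, -0.1], [-0.3, 0.3], [-0.5, -0.3]]
ledge
[ 0.5209 -0.1825  1.8092] 103.66
[[3.0, -1.4], [1.8, -0.9], [0.9, 0.4], [-1.0, 0.6], [-1.5, 0.1], [1.0, -0.2], [0.3, -0.4], [-0.3, -1.0]]
grip [ 0.52942736 -0.21747541]
(363.9230769230769, 130.07692307692307) (np.float64(363.5327731092437), np.float64(130.0453781512605)) [-0.01162406  0.00284673] [-0.01065379  0.00256487]
(360.46153846153845, 149.69230769230768) (np.float64(360.0325245224573), np.float64(149.40733092410943)) [-0.01159392  0.00388989] [-0.01037389  0.00426785]
(357.0, 168.53846153846155) (np.float64(356.7881443298969), np.float64(168.38195876288657)) [-0.01120343  0.00255486] [-0.01056993  0.00279369]
(353.9230769230769, 185.84615384615384) (np.float64(353.7362079898541), np.float64(185.59606848446415)) [-0.01109694  0.0019501 ] [-0.01046344  0.00254561]
```

>>> servo_tool:
  targets:
    - {"dx": 2.2, "dy": 3.4, "dz": 0.2, "spin": 0.117, "grip": 100}
    - {"dx": 4.4, "dy": 6.7, "dz": 0.4, "spin": 0.234, "grip": 100}
    - {"dx": 6.6, "dy": 10.1, "dz": 0.6, "spin": 0.351, "grip": 100}
    - {"dx": 8.8, "dy": 13.4, "dz": 0.8, "spin": 0.468, "grip": 100}
    - {"dx": 11, "dy": 16.8, "dz": 1, "spin": 0.585, "grip": 100}
    - {"dx": 13.2, "dy": 20.2, "dz": 1, "spin": 0.702, "grip": 100}
    - {"dx": 15.4, "dy": 23.5, "dz": 1, "spin": 0.82, "grip": 100}
    - {"dx": 17.6, "dy": 26.9, "dz": 1, "spin": 0.937, "grip": 100}
    - {"dx": 19.8, "dy": 30.3, "dz": 1, "spin": 1.05, "grip": 100}
    - {"dx": 22, "dy": 33.6, "dz": 1, "spin": 1.17, "grip": 100}

```text
time_s: 1.43
tcp_pos: [0.4859, -0.2828, 0.237]
eef_rot: [-180.0, -0.0, -89.5]
contact_force: [0.5, -0.7, 0.8]
gripper_width: 0.0878
```

>>> servo_tool:
  targets:
    - {"dx": 2.2, "dy": 3.4, "dz": 0, "spin": 0.117, "grip": 100}
    - {"dx": 4.4, "dy": 6.8, "dz": 0, "spin": 0.2355, "grip": 100}
    - {"dx": 4.4, "dy": 6.8, "dz": 0, "spin": 0.2355, "grip": 100}
    - {"dx": 4.4, "dy": 6.8, "dz": 0, "spin": 0.2355, "grip": 100}
    - {"dx": 4.4, "dy": 6.8, "dz": 0, "spin": 0.2355, "grip": 100}
    - {"dx": 4.4, "dy": 6.8, "dz": 0, "spin": 0.2355, "grip": 100}
    - {"dx": 4.4, "dy": 6.8, "dz": 0, "spin": 0.2355, "grip": 100}
    - {"dx": 4.4, "dy": 6.8, "dz": 0, "spin": 0.2355, "grip": 100}
    - {"dx": 4.4, "dy": 6.8, "dz": 0, "spin": 0.2355, "grip": 100}
    - {"dx": 4.4, "dy": 6.8, "dz": 0, "spin": 0.2355, "grip": 100}

```text
time_s: 2.27
tcp_pos: [0.5289, -0.2173, 0.2366]
eef_rot: [-180.0, -0.0, -76.4]
contact_force: [-0.9, 0.1, 0.3]
gripper_width: 0.0876
```

```bash
python3 - <<'E'
from h import *
s=r.get_state();print(s["time_s"],s["tcp_pos"],s["eef_rot"],s["joints"],s["contact_force"])
cal=r.get_calibration("wrist"); im=r.capture("wrist"); cv2.imwrite("pics/w1.png",im)
print(np.round(np.array(cal["extrinsics"]),3).tolist()); np.savez("w1.npz",**cal)
c,q=np.cos(1.8092),np.sin(1.8092)
for P in [(-.007,0,.12),(-.065,0,.12),(0,-.025,.092),(0,.025,.092),(-.11,.04,.016),(-.11,-.04,.016)]:
    print(P,proj("wrist",[.5209+c*P[0]-q*P[1],-.1825+q*P[0]+c*P[1],P[2]],cal))
E
```

```text
2.2667 [ 0.52888103 -0.21732115  0.23660956] [-1.79995632e+02 -7.86942114e-04 -7.64065673e+01] [-2.73928679e+00  1.04977549e+01 -1.17705139e+01 -5.11399250e-04
 -6.77273178e+01  1.63329134e+01] [-0.88325499  0.07965312  0.33702092]
[[-0.972, -0.226, -0.062, 0.546], [-0.235, 0.937, 0.259, -0.287], [-0.001, 0.266, -0.964, 0.394], [0.0, 0.0, 0.0, 1.0]]
(-0.007, 0, 0.12) [277.66065779 244.02516131]
(-0.065, 0, 0.12) [277.54162441 171.83155974]
(0, -0.025, 0.092) [249.26660892 240.5849737 ]
(0, 0.025, 0.092) [306.16787088 240.52483445]
(-0.11, 0.04, 0.016) [317.66340414 111.00831293]
(-0.11, -0.04, 0.016) [237.61871231 111.13115215]
```

View pics/w1.png

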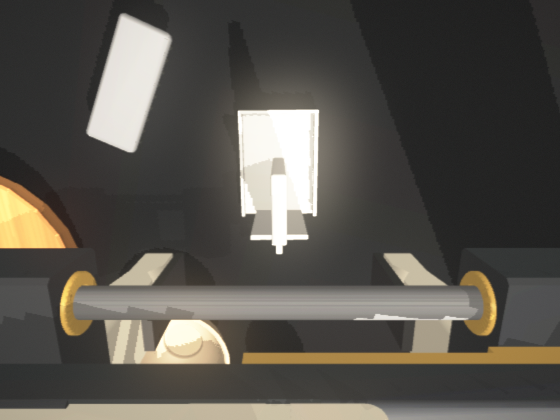

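The wrist view has the ledge centred at u≈279, with the back plate top at v≈238 and the fin running along v. That is within about 2 mm of the estimate. I'll correct, descend and grip.

>>> servo_tool:
  targets:
    - {"dx": -0.1, "dy": -0.15, "dz": -3.5, "grip": 60}
    - {"dx": -0.1, "dy": -0.15, "dz": -7, "grip": 50}
    - {"dx": -0.1, "dy": -0.15, "dz": -10.5, "grip": 50}
    - {"dx": -0.1, "dy": -0.15, "dz": -13.5, "grip": 45}
    - {"dx": -0.1, "dy": -0.15, "dz": -15.5, "grip": 35}
    - {"dx": -0.1, "dy": -0.15, "dz": -15.5, "grip": 35}
    - {"dx": -0.1, "dy": -0.15, "dz": -15.5, "grip": 0}
    - {"dx": -0.1, "dy": -0.15, "dz": -15.5, "grip": 0}
    - {"dx": -0.1, "dy": -0.15, "dz": -15.5, "grip": 0}
    - {"dx": -0.1, "dy": -0.15, "dz": -15.5, "grip": 0}
  squeeze: 50

```text
validation failed for argument at $.ta...
```

>>> servo_tool:
  targets:
    - {"grip": 0}
    - {"grip": 0}
    - {"grip": 0}
    - {"dz": 1, "grip": 0}
    - {"dz": 3, "grip": 0}
    - {"dz": 6, "grip": 0}
    - {"dz": 9, "grip": 0}
    - {"dz": 12, "grip": 0}
    - {"dz": 14, "grip": 0}
    - {"dz": 14, "grip": 0}

```text
validation failed for argument at $.ta...
```

```bash
python3 - <<'E'
from h import *
s=r.get_state();print(s["time_s"],s["tcp_pos"],s["eef_rot"],s["contact_force"],s["moment"],s["gripper_width"])
a=r.get_calibration("wrist");A=r.capture("wrist");b=r.capture("scene");cv2.imwrite("pics/s2.png",b);cv2.imwrite("pics/w2.png",A)
m=r.cut_out("ledge_grip","scene")[0];print(m["extent"],m["p"]); 
x0,y0=int(m["extent"][0])-15,int(m["extent"][1])-15
C=cv2.resize(b[y0:y0+100,x0:x0+100],(400,400),interpolation=cv2.INTER_CUBIC); W=cv2.resize(A[100:300,180:380],(400,400))
print(x0,y0); cv2.imwrite("pics/c2.png",np.hstack([C,W]))
E
```

```text
2.3167 [ 0.52893102 -0.21718553  0.23661864] [-1.79997776e+02 -1.28869855e-03 -7.63898145e+01] [-0.09197362 -0.16750759  0.03567362] [0.02549849 0.07915524 0.02128409] 0.08765546695681517
[155.8, 226.3, 216.7, 293.8] 0.82
140 211
```

View pics/c2.png

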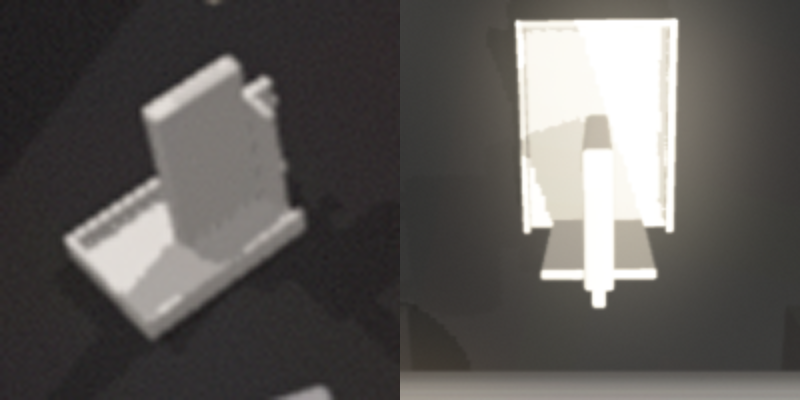

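The calls were refused, so nothing moved; each row needs every key. The view confirms the fin is centred at u≈279, spanning v 174–245, within 1 mm of the estimate.

>>> servo_tool:
  targets:
    - {"dx": -0.1, "dy": -0.05, "dz": -3.5, "spin": 0, "grip": 60}
    - {"dx": -0.1, "dy": -0.05, "dz": -7, "spin": 0, "grip": 50}
    - {"dx": -0.1, "dy": -0.05, "dz": -10.5, "spin": 0, "grip": 50}
    - {"dx": -0.1, "dy": -0.05, "dz": -13.5, "spin": 0, "grip": 45}
    - {"dx": -0.1, "dy": -0.05, "dz": -15.5, "spin": 0, "grip": 35}
    - {"dx": -0.1, "dy": -0.05, "dz": -15.5, "spin": 0, "grip": 35}
    - {"dx": -0.1, "dy": -0.05, "dz": -15.5, "spin": 0, "grip": 0}
    - {"dx": -0.1, "dy": -0.05, "dz": -15.5, "spin": 0, "grip": 0}
    - {"dx": -0.1, "dy": -0.05, "dz": -15.5, "spin": 0, "grip": 0}
    - {"dx": -0.1, "dy": -0.05, "dz": -15.5, "spin": 0, "grip": 0}
  squeeze: 50

```text
time_s: 3.3
tcp_pos: [0.5293, -0.2173, 0.0833]
eef_rot: [-179.8, -0.1, -76.3]
contact_force: [-0.9, -0.1, 0.3]
gripper_width: 0.0268
```

>>> servo_tool:
  targets:
    - {"dx": 0, "dy": 0, "dz": 0, "spin": 0, "grip": 0}
    - {"dx": 0, "dy": 0, "dz": 0, "spin": 0, "grip": 0}
    - {"dx": 0, "dy": 0, "dz": 0, "spin": 0, "grip": 0}
    - {"dx": 0, "dy": 0, "dz": 0, "spin": 0, "grip": 0}
    - {"dx": 0, "dy": 0, "dz": 0, "spin": 0, "grip": 0}
    - {"dx": 0, "dy": 0, "dz": 0, "spin": 0, "grip": 0}
    - {"dx": 0, "dy": 0, "dz": 0, "spin": 0, "grip": 0}
    - {"dx": 0, "dy": 0, "dz": 0, "spin": 0, "grip": 0}
    - {"dx": 0, "dy": 0, "dz": 0, "spin": 0, "grip": 0}
    - {"dx": 0, "dy": 0, "dz": 0, "spin": 0, "grip": 0}

```text
time_s: 4.13
tcp_pos: [0.5285, -0.2173, 0.0824]
eef_rot: [-180.0, -0.0, -76.3]
contact_force: [-1.8, 1.2, 6.9]
gripper_width: 0.0117
```

```bash
python3 - <<'E'
from h import *
s=r.get_state();print(s["time_s"],s["tcp_pos"],s["eef_rot"],s["contact_force"],s["moment"],s["gripper_width"])
E
```

```text
4.1333 [ 0.52852487 -0.21727914  0.08237438] [-1.79956975e+02 -2.87717151e-02 -7.63179612e+01] [-1.78611167  1.17907928  6.94027316] [0.50430772 0.67555114 0.02830078] 0.011744166866888752
```

>>> servo_tool:
  targets:
    - {"dx": 0, "dy": 0, "dz": 2, "spin": 0, "grip": 0}
    - {"dx": 0, "dy": 0, "dz": 5, "spin": 0, "grip": 0}
    - {"dx": 0, "dy": 0, "dz": 9, "spin": 0, "grip": 0}
    - {"dx": 0, "dy": 1, "dz": 13, "spin": 0, "grip": 0}
    - {"dx": 0.4, "dy": 4, "dz": 15.7, "spin": 0.04, "grip": 0}
    - {"dx": 0.9, "dy": 8, "dz": 15.7, "spin": 0.08, "grip": 0}
    - {"dx": 1.4, "dy": 12, "dz": 15.7, "spin": 0.12, "grip": 0}
    - {"dx": 1.8, "dy": 16, "dz": 15.7, "spin": 0.16, "grip": 0}
    - {"dx": 2.3, "dy": 20, "dz": 15.7, "spin": 0.2, "grip": 0}
    - {"dx": 2.7, "dy": 24, "dz": 15.7, "spin": 0.24, "grip": 0}

```text
time_s: 4.97
tcp_pos: [0.5544, 0.0247, 0.238]
eef_rot: [180.0, 0.0, -62.5]
contact_force: [1.1, -0.4, -2.9]
gripper_width: 0.0118
```

>>> servo_tool:
  targets:
    - {"dx": 0.4, "dy": 3.5, "dz": 0, "spin": 0, "grip": 0}
    - {"dx": 0.8, "dy": 7, "dz": 0, "spin": 0, "grip": 0}
    - {"dx": 1.2, "dy": 10, "dz": 0, "spin": 0, "grip": 0}
    - {"dx": 1.5, "dy": 13, "dz": 0, "spin": 0, "grip": 0}
    - {"dx": 1.8, "dy": 15, "dz": 0, "spin": 0, "grip": 0}
    - {"dx": 1.8, "dy": 15.5, "dz": 0, "spin": 0, "grip": 0}
    - {"dx": 1.8, "dy": 15.5, "dz": 0, "spin": 0, "grip": 0}
    - {"dx": 1.8, "dy": 15.5, "dz": 0, "spin": 0, "grip": 0}
    - {"dx": 1.8, "dy": 15.5, "dz": 0, "spin": 0, "grip": 0}
    - {"dx": 1.8, "dy": 15.5, "dz": 0, "spin": 0, "grip": 0}

```text
time_s: 5.8
tcp_pos: [0.573, 0.1766, 0.2386]
eef_rot: [180.0, 0.0, -62.7]
contact_force: [-0.8, -0.6, -3.2]
gripper_width: 0.0119
```

```bash
python3 - <<'E'
from h import *
s=r.get_state();print(s["time_s"],s["tcp_pos"],s["eef_rot"],s["contact_force"],s["moment"],s["gripper_width"])
a=r.get_calibration("wrist");A=r.capture("wrist");b=r.capture("scene");cv2.imwrite("pics/s3.png",b);cv2.imwrite("pics/w3.png",A)
np.savez("w3.npz",**a)
C=cv2.resize(b[100:220,290:400],(550,600),interpolation=cv2.INTER_CUBIC)
W=cv2.resize(A,(250,188));o=np.zeros((600,800,3),np.uint8);o[:,:550]=C;o[:188,550:]=W
Z=cv2.resize(A[180:320,200:360],(250,219));o[200:419,550:]=Z
cv2.imwrite("pics/c3.png",o)
E
```

```text
5.8 [0.57301763 0.17664914 0.23856256] [ 1.79984961e+02  4.10473900e-04 -6.26515958e+01] [-0.82856206 -0.55683573 -3.16063541] [ 0.02554045  0.12320897 -0.02932813] 0.011866933261654064
```

View pics/c3.png

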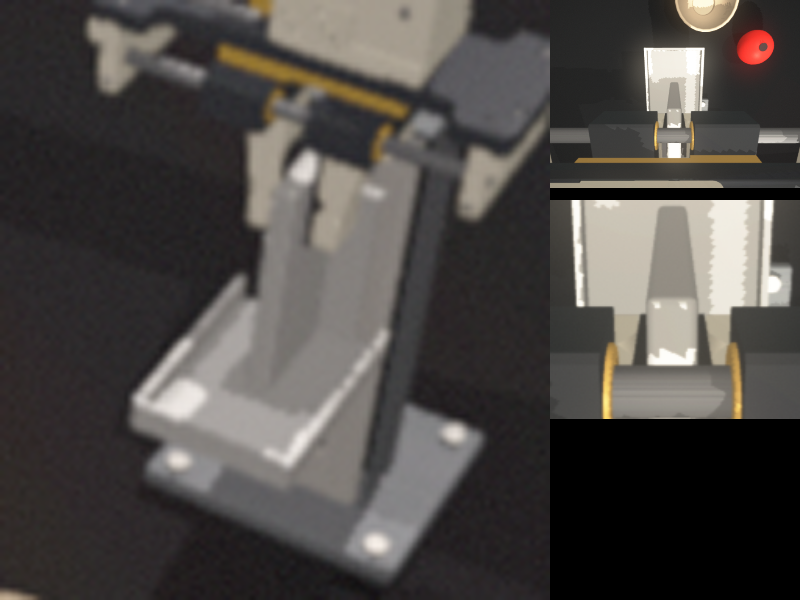

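The ledge hangs upright in the grip, aligned with the post, and the bystanders are untouched. Now a slow approach, stopping just past the expected toe contact.

>>> servo_tool:
  targets:
    - {"dx": 0.05, "dy": 0.3, "dz": -0.05, "spin": 0, "grip": 0}
    - {"dx": -0.1, "dy": 0.6, "dz": -0.05, "spin": 0, "grip": 0}
    - {"dx": -0.25, "dy": 0.9, "dz": -0.05, "spin": 0, "grip": 0}
    - {"dx": -0.42, "dy": 1.2, "dz": -0.05, "spin": 0, "grip": 0}
    - {"dx": -0.58, "dy": 1.5, "dz": -0.05, "spin": 0, "grip": 0}
    - {"dx": -0.74, "dy": 1.8, "dz": -0.05, "spin": 0, "grip": 0}
    - {"dx": -0.88, "dy": 2.05, "dz": -0.05, "spin": 0, "grip": 0}
    - {"dx": -0.96, "dy": 2.2, "dz": -0.05, "spin": 0, "grip": 0}
    - {"dx": -1.03, "dy": 2.32, "dz": -0.05, "spin": 0, "grip": 0}
    - {"dx": -1.1, "dy": 2.43, "dz": -0.05, "spin": 0, "grip": 0}

```text
time_s: 6.73
tcp_pos: [0.5627, 0.2012, 0.2384]
eef_rot: [180.0, -0.1, -62.6]
contact_force: [5.5, -8.0, -4.0]
gripper_width: 0.0118
```

```bash
cat > st.py <<'E'
from h import *
s=r.get_state();P=np.array([.5297,.2404]);e=np.array([-.461,.887]);f=np.array([-.887,-.461])
t=s["tcp_pos"];F=s["contact_force"];M=s["moment"]
print("t %.2f"%s["time_s"],t.round(4),s["eef_rot"].round(2),"post x,y mm %.1f %.1f gripz %.1f"%((t[:2]-P)@e*1e3,(t[:2]-P)@f*1e3,(t[2]+.0176)*1e3),"F x,y,z %.1f %.1f %.1f"%(F[:2]@e,F[:2]@f,F[2]),"M %.2f %.2f %.2f"%(M[:2]@e,M[:2]@f,M[2]),s["gripper_width"].round(4))
E
python3 st.py
```

```text
Traceback (most recent call last):
  File "st.py", line 4, in <module>
    print("t %.2f"%s["time_s"],t.round(4),s["eef_rot"].round(2),"post x,y mm %.1f %.1f gripz %.1f"%((t[:2]-P)@e*1e3,(t[:2]-P)@f*1e3,(t[2]+.0176)*1e3),"F x,y,z %.1f %.1f %.1f"%(F[:2]@e,F[:2]@f,F[2]),"M %.2f %.2f %.2f"%(M[:2]@e,M[:2]@f,M[2]),s["gripper_width"].round(4))
                                                                                                                                                                                                                                                ^^^^^^^^^^^^^^^^^^^^^^^^
AttributeError: 'float' object has no attribute 'round'
```

```bash
sed -i 's/s\["gripper_width"\].round(4)/round(float(s["gripper_width"]),4)/' st.py; python3 st.py; python3 - <<'E'
from h import *
r.capture("wrist")
E
python3 st.py
```

```text
t 6.73 [0.5627 0.2012 0.2384] [ 1.800e+02 -1.200e-01 -6.257e+01] post x,y mm -50.0 -11.2 gripz 256.0 F x,y,z -9.6 -1.2 -4.0 M -0.28 3.62 -0.14 0.0118
t 6.78 [0.5628 0.2011 0.2384] [ 1.800e+02 -1.400e-01 -6.259e+01] post x,y mm -50.1 -11.2 gripz 256.0 F x,y,z -6.2 -1.3 -4.6 M -0.26 2.54 -0.04 0.0116
```

>>> servo_tool:
  targets:
    - {"dx": -0.03, "dy": -0.015, "dz": 0, "spin": 0, "grip": 0}
    - {"dx": -0.06, "dy": -0.03, "dz": 0, "spin": 0, "grip": 0}
    - {"dx": -0.09, "dy": -0.045, "dz": 0, "spin": 0, "grip": 0}
    - {"dx": -0.12, "dy": -0.06, "dz": 0, "spin": 0, "grip": 0}
    - {"dx": -0.15, "dy": -0.075, "dz": 0, "spin": 0, "grip": 0}
    - {"dx": -0.18, "dy": -0.09, "dz": 0, "spin": 0, "grip": 0}
    - {"dx": -0.21, "dy": -0.105, "dz": 0, "spin": 0, "grip": 0}
    - {"dx": -0.24, "dy": -0.12, "dz": 0, "spin": 0, "grip": 0}
    - {"dx": -0.24, "dy": -0.12, "dz": 0, "spin": 0, "grip": 0}
    - {"dx": -0.24, "dy": -0.12, "dz": 0, "spin": 0, "grip": 0}
  squeeze: 60

```text
time_s: 7.62
tcp_pos: [0.5597, 0.201, 0.2381]
eef_rot: [-180.0, 0.0, -62.6]
contact_force: [0.2, -0.5, -3.6]
gripper_width: 0.0119
```

```bash
python3 st.py
```

```text
t 7.62 [0.5597 0.201  0.2381] [-180.      0.    -62.57] post x,y mm -48.8 -8.5 gripz 255.7 F x,y,z -0.5 0.0 -3.6 M 0.09 -0.05 0.00 0.0119
```

>>> servo_tool:
  targets:
    - {"dx": -0.02, "dy": 0.04, "dz": 0, "spin": 0, "grip": 0}
    - {"dx": -0.04, "dy": 0.08, "dz": 0, "spin": 0, "grip": 0}
    - {"dx": -0.06, "dy": 0.12, "dz": 0, "spin": 0, "grip": 0}
    - {"dx": -0.08, "dy": 0.16, "dz": 0, "spin": 0, "grip": 0}
    - {"dx": -0.1, "dy": 0.2, "dz": 0, "spin": 0, "grip": 0}
    - {"dx": -0.12, "dy": 0.23, "dz": 0, "spin": 0, "grip": 0}
    - {"dx": -0.14, "dy": 0.27, "dz": 0, "spin": 0, "grip": 0}
    - {"dx": -0.14, "dy": 0.27, "dz": 0, "spin": 0, "grip": 0}
    - {"dx": -0.14, "dy": 0.27, "dz": 0, "spin": 0, "grip": 0}
    - {"dx": -0.14, "dy": 0.27, "dz": 0, "spin": 0, "grip": 0}

```text
time_s: 8.45
tcp_pos: [0.5584, 0.2036, 0.238]
eef_rot: [180.0, -0.0, -62.6]
contact_force: [-0.8, -1.1, -4.2]
gripper_width: 0.0117
```

```bash
python3 st.py
```

```text
t 8.45 [0.5584 0.2036 0.238 ] [180.    -0.   -62.58] post x,y mm -45.9 -8.5 gripz 255.6 F x,y,z -0.6 1.2 -4.2 M 0.16 -0.09 -0.03 0.0117
```

The tabs are entering, with no push-back. Continuing 9 mm.

>>> servo_tool:
  targets:
    - {"dx": -0.05, "dy": 0.1, "dz": 0, "spin": 0, "grip": 0}
    - {"dx": -0.1, "dy": 0.2, "dz": 0, "spin": 0, "grip": 0}
    - {"dx": -0.16, "dy": 0.3, "dz": 0, "spin": 0, "grip": 0}
    - {"dx": -0.21, "dy": 0.4, "dz": 0, "spin": 0, "grip": 0}
    - {"dx": -0.26, "dy": 0.5, "dz": 0, "spin": 0, "grip": 0}
    - {"dx": -0.31, "dy": 0.6, "dz": 0, "spin": 0, "grip": 0}
    - {"dx": -0.36, "dy": 0.7, "dz": 0, "spin": 0, "grip": 0}
    - {"dx": -0.42, "dy": 0.8, "dz": 0, "spin": 0, "grip": 0}
    - {"dx": -0.42, "dy": 0.8, "dz": 0, "spin": 0, "grip": 0}
    - {"dx": -0.42, "dy": 0.8, "dz": 0, "spin": 0, "grip": 0}

```text
time_s: 9.28
tcp_pos: [0.5541, 0.2117, 0.2381]
eef_rot: [-180.0, 0.0, -62.6]
contact_force: [1.1, 0.5, -3.4]
gripper_width: 0.0118
```

```bash
python3 st.py
```

```text
t 9.28 [0.5541 0.2117 0.2381] [-180.      0.    -62.57] post x,y mm -36.7 -8.5 gripz 255.7 F x,y,z -0.0 -1.2 -3.4 M 0.04 -0.05 0.01 0.0118
```

Still free. Going 4 mm further in small steps to find the back plate's contact.

>>> servo_tool:
  targets:
    - {"dx": -0.02, "dy": 0.04, "dz": 0, "spin": 0, "grip": 0}
    - {"dx": -0.04, "dy": 0.08, "dz": 0, "spin": 0, "grip": 0}
    - {"dx": -0.06, "dy": 0.12, "dz": 0, "spin": 0, "grip": 0}
    - {"dx": -0.08, "dy": 0.16, "dz": 0, "spin": 0, "grip": 0}
    - {"dx": -0.1, "dy": 0.2, "dz": 0, "spin": 0, "grip": 0}
    - {"dx": -0.12, "dy": 0.24, "dz": 0, "spin": 0, "grip": 0}
    - {"dx": -0.15, "dy": 0.28, "dz": 0, "spin": 0, "grip": 0}
    - {"dx": -0.15, "dy": 0.28, "dz": 0, "spin": 0, "grip": 0}
    - {"dx": -0.15, "dy": 0.28, "dz": 0, "spin": 0, "grip": 0}
    - {"dx": -0.15, "dy": 0.28, "dz": 0, "spin": 0, "grip": 0}

```text
time_s: 10.12
tcp_pos: [0.5528, 0.2142, 0.2381]
eef_rot: [-180.0, -0.0, -62.6]
contact_force: [1.6, -1.4, -3.3]
gripper_width: 0.0115
```

```bash
python3 st.py
```

```text
t 10.12 [0.5528 0.2142 0.2381] [-1.800e+02 -2.000e-02 -6.259e+01] post x,y mm -33.9 -8.4 gripz 255.7 F x,y,z -2.0 -0.8 -3.3 M -0.08 0.79 -0.08 0.0115
```

The back plate has met the strip: about 2 N with a moment, at x≈-34 and 15.7 mm above home. Now pressing down.

>>> servo_tool:
  targets:
    - {"dx": 0, "dy": 0, "dz": 0, "spin": 0, "grip": 0}
    - {"dx": 0, "dy": 0, "dz": 0, "spin": 0, "grip": 0}
    - {"dx": 0, "dy": 0, "dz": -0.1, "spin": 0, "grip": 0}
    - {"dx": 0, "dy": 0, "dz": -0.2, "spin": 0, "grip": 0}
    - {"dx": 0, "dy": 0, "dz": -0.3, "spin": 0, "grip": 0}
    - {"dx": 0, "dy": 0, "dz": -0.4, "spin": 0, "grip": 0}
    - {"dx": 0, "dy": 0, "dz": -0.5, "spin": 0, "grip": 0}
    - {"dx": 0, "dy": 0, "dz": -0.6, "spin": 0, "grip": 0}
    - {"dx": 0, "dy": 0, "dz": -0.6, "spin": 0, "grip": 0}
    - {"dx": 0, "dy": 0, "dz": -0.6, "spin": 0, "grip": 0}

```text
time_s: 10.95
tcp_pos: [0.5531, 0.2141, 0.2322]
eef_rot: [-180.0, -0.0, -62.6]
contact_force: [3.1, -3.7, -1.0]
gripper_width: 0.0118
```

```bash
python3 st.py
```

```text
t 10.95 [0.5531 0.2141 0.2322] [-1.7997e+02 -4.0000e-02 -6.2580e+01] post x,y mm -34.1 -8.6 gripz 249.8 F x,y,z -4.7 -1.0 -1.0 M -0.27 2.24 0.01 0.0118
```

>>> servo_tool:
  targets:
    - {"dx": 0, "dy": 0, "dz": -0.05, "spin": 0, "grip": 0}
    - {"dx": 0, "dy": 0, "dz": -0.1, "spin": 0, "grip": 0}
    - {"dx": 0, "dy": 0, "dz": -0.15, "spin": 0, "grip": 0}
    - {"dx": 0, "dy": 0, "dz": -0.2, "spin": 0, "grip": 0}
    - {"dx": 0, "dy": 0, "dz": -0.25, "spin": 0, "grip": 0}
    - {"dx": 0, "dy": 0, "dz": -0.3, "spin": 0, "grip": 0}
    - {"dx": 0, "dy": 0, "dz": -0.35, "spin": 0, "grip": 0}
    - {"dx": 0, "dy": 0, "dz": -0.4, "spin": 0, "grip": 0}
    - {"dx": 0, "dy": 0, "dz": -0.4, "spin": 0, "grip": 0}
    - {"dx": 0, "dy": 0, "dz": -0.4, "spin": 0, "grip": 0}

```text
time_s: 11.78
tcp_pos: [0.5527, 0.2137, 0.2277]
eef_rot: [180.0, -0.1, -62.6]
contact_force: [3.2, -5.2, -1.9]
gripper_width: 0.0118
```

```bash
python3 st.py
```

```text
t 11.78 [0.5527 0.2137 0.2277] [ 1.7995e+02 -6.0000e-02 -6.2580e+01] post x,y mm -34.3 -8.1 gripz 245.3 F x,y,z -6.1 -0.5 -1.9 M -0.02 2.66 0.01 0.0118
```

>>> servo_tool:
  targets:
    - {"dx": 0, "dy": 0, "dz": -0.05, "spin": 0, "grip": 0}
    - {"dx": 0, "dy": 0, "dz": -0.1, "spin": 0, "grip": 0}
    - {"dx": 0, "dy": 0, "dz": -0.15, "spin": 0, "grip": 0}
    - {"dx": 0, "dy": 0, "dz": -0.2, "spin": 0, "grip": 0}
    - {"dx": 0, "dy": 0, "dz": -0.25, "spin": 0, "grip": 0}
    - {"dx": 0, "dy": 0, "dz": -0.3, "spin": 0, "grip": 0}
    - {"dx": 0, "dy": 0, "dz": -0.35, "spin": 0, "grip": 0}
    - {"dx": 0, "dy": 0, "dz": -0.4, "spin": 0, "grip": 0}
    - {"dx": 0, "dy": 0, "dz": -0.4, "spin": 0, "grip": 0}
    - {"dx": 0, "dy": 0, "dz": -0.4, "spin": 0, "grip": 0}

```text
time_s: 12.62
tcp_pos: [0.5524, 0.2141, 0.2233]
eef_rot: [179.9, -0.0, -62.6]
contact_force: [2.9, -3.6, -6.9]
gripper_width: 0.012
```

```bash
python3 st.py; python3 - <<'E'
from h import *
b=r.capture("scene");C=cv2.resize(b[100:220,290:400],(550,600),interpolation=cv2.INTER_CUBIC)
cv2.imwrite("pics/c4.png",C)
E
```

```text
t 12.62 [0.5524 0.2141 0.2233] [ 1.7993e+02 -2.0000e-02 -6.2590e+01] post x,y mm -33.8 -8.1 gripz 240.9 F x,y,z -4.6 -0.9 -6.9 M -0.44 2.29 -0.04 0.012
```

View pics/c4.png

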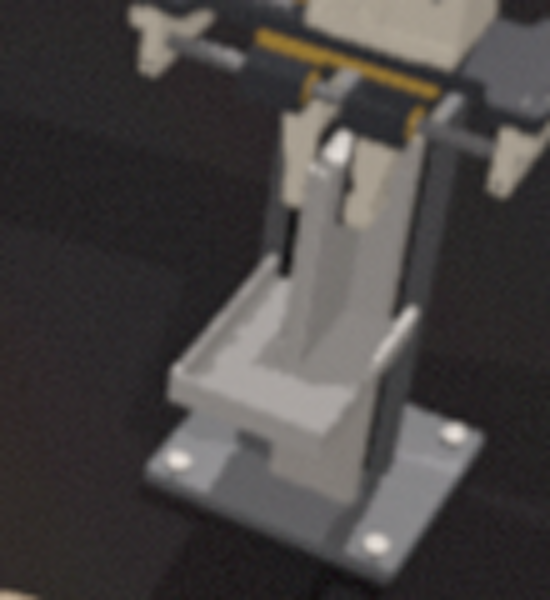

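The ledge is upright against the strip. Fz fell to -6.9 N, so the catch is now pulling it down. Pressing gently to the hard stop.

>>> servo_tool:
  targets:
    - {"dx": 0, "dy": 0, "dz": -0.03, "spin": 0, "grip": 0}
    - {"dx": 0, "dy": 0, "dz": -0.06, "spin": 0, "grip": 0}
    - {"dx": 0, "dy": 0, "dz": -0.09, "spin": 0, "grip": 0}
    - {"dx": 0, "dy": 0, "dz": -0.12, "spin": 0, "grip": 0}
    - {"dx": 0, "dy": 0, "dz": -0.15, "spin": 0, "grip": 0}
    - {"dx": 0, "dy": 0, "dz": -0.18, "spin": 0, "grip": 0}
    - {"dx": 0, "dy": 0, "dz": -0.2, "spin": 0, "grip": 0}
    - {"dx": 0, "dy": 0, "dz": -0.2, "spin": 0, "grip": 0}
    - {"dx": 0, "dy": 0, "dz": -0.2, "spin": 0, "grip": 0}
    - {"dx": 0, "dy": 0, "dz": -0.2, "spin": 0, "grip": 0}

```text
time_s: 13.5
tcp_pos: [0.5526, 0.2141, 0.2224]
eef_rot: [180.0, -0.0, -62.6]
contact_force: [1.2, -4.8, 0.0]
gripper_width: 0.012
```

```bash
python3 st.py
```

```text
t 13.50 [0.5526 0.2141 0.2224] [ 1.7998e+02 -2.0000e-02 -6.2580e+01] post x,y mm -33.9 -8.1 gripz 240.0 F x,y,z -4.8 1.1 0.0 M 0.71 1.91 -0.03 0.012
```

>>> servo_tool:
  targets:
    - {"dx": 0, "dy": 0, "dz": -0.02, "spin": 0, "grip": 0}
    - {"dx": 0, "dy": 0, "dz": -0.04, "spin": 0, "grip": 0}
    - {"dx": 0, "dy": 0, "dz": -0.06, "spin": 0, "grip": 0}
    - {"dx": 0, "dy": 0, "dz": -0.08, "spin": 0, "grip": 0}
    - {"dx": 0, "dy": 0, "dz": -0.1, "spin": 0, "grip": 0}
    - {"dx": 0, "dy": 0, "dz": -0.12, "spin": 0, "grip": 0}
    - {"dx": 0, "dy": 0, "dz": -0.12, "spin": 0, "grip": 0}
    - {"dx": 0, "dy": 0, "dz": -0.12, "spin": 0, "grip": 0}
    - {"dx": 0, "dy": 0, "dz": -0.12, "spin": 0, "grip": 0}
    - {"dx": 0, "dy": 0, "dz": -0.12, "spin": 0, "grip": 0}

```text
time_s: 14.33
tcp_pos: [0.5527, 0.2141, 0.2223]
eef_rot: [-180.0, -0.0, -62.6]
contact_force: [-1.8, -6.3, 6.6]
gripper_width: 0.0121
```

```bash
python3 st.py
```

```text
t 14.33 [0.5527 0.2141 0.2223] [-1.7996e+02 -3.0000e-02 -6.2560e+01] post x,y mm -34.0 -8.2 gripz 239.9 F x,y,z -4.8 4.5 6.6 M 1.68 1.50 0.10 0.0121
```

The hard stop is confirmed: z holds at 239.9 mm while Fz rises to +6.6 N. Relaxing the command, then releasing.

>>> servo_tool:
  targets:
    - {"dx": 0, "dy": 0, "dz": 0.05, "spin": 0, "grip": 0}
    - {"dx": 0.01, "dy": -0.03, "dz": 0.1, "spin": 0, "grip": 0}
    - {"dx": 0.01, "dy": -0.03, "dz": 0.1, "spin": 0, "grip": 0}
    - {"dx": 0.01, "dy": -0.03, "dz": 0.1, "spin": 0, "grip": 10}
    - {"dx": 0.01, "dy": -0.03, "dz": 0.1, "spin": 0, "grip": 20}
    - {"dx": 0.01, "dy": -0.03, "dz": 0.1, "spin": 0, "grip": 35}
    - {"dx": 0.01, "dy": -0.03, "dz": 0.1, "spin": 0, "grip": 50}
    - {"dx": 0.01, "dy": -0.03, "dz": 0.1, "spin": 0, "grip": 50}
    - {"dx": 0.01, "dy": -0.03, "dz": 0.1, "spin": 0, "grip": 50}
    - {"dx": 0.01, "dy": -0.03, "dz": 0.1, "spin": 0, "grip": 50}

```text
time_s: 15.17
tcp_pos: [0.5528, 0.2143, 0.2218]
eef_rot: [-180.0, 0.0, -62.6]
contact_force: [-0.8, 0.1, 0.1]
gripper_width: 0.0422
```

```bash
python3 st.py
```

```text
t 15.17 [0.5528 0.2143 0.2218] [-1.7999e+02  1.0000e-02 -6.2580e+01] post x,y mm -33.8 -8.5 gripz 239.4 F x,y,z 0.4 0.7 0.1 M 0.12 -0.04 0.01 0.0422
```

Released with no forces left. Retreating straight up, then back.

>>> servo_tool:
  targets:
    - {"dx": 0, "dy": 0, "dz": 1, "spin": 0, "grip": 50}
    - {"dx": 0, "dy": 0, "dz": 2, "spin": 0, "grip": 50}
    - {"dx": 0, "dy": 0, "dz": 4, "spin": 0, "grip": 50}
    - {"dx": 0, "dy": 0, "dz": 6, "spin": 0, "grip": 50}
    - {"dx": 0, "dy": 0, "dz": 8, "spin": 0, "grip": 50}
    - {"dx": 0, "dy": 0, "dz": 10, "spin": 0, "grip": 50}
    - {"dx": 0, "dy": -3, "dz": 10, "spin": 0, "grip": 50}
    - {"dx": 0, "dy": -6.5, "dz": 10, "spin": 0, "grip": 50}
    - {"dx": 0, "dy": -10, "dz": 10, "spin": 0, "grip": 50}
    - {"dx": 0, "dy": -13, "dz": 10, "spin": 0, "grip": 50}

```text
time_s: 16.0
tcp_pos: [0.5527, 0.0826, 0.3236]
eef_rot: [-179.9, -0.0, -62.5]
contact_force: [0.9, 0.5, -0.4]
gripper_width: 0.0436
```

```bash
python3 st.py; python3 - <<'E'
from h import *
b=r.capture("scene");t=r.capture("top")
o=np.zeros((600,800,3),np.uint8);o[:,:400]=cv2.resize(b[100:220,310:390],(400,600),interpolation=cv2.INTER_CUBIC)
o[:300,400:]=cv2.resize(b,(400,300));o[300:,400:]=cv2.resize(t,(400,300))
cv2.imwrite("pics/c5.png",o)
# ledge home points projected
P=np.array([.5297,.2404]);e=np.array([-.461,.887]);f=np.array([-.887,-.461])
for q in [(-.11,-.04,.14),(-.11,.04,.14),(-.11,.04,.156)]:
    w=P+e*q[0]+f*(q[1]-.0085); u=proj("scene",[*w,q[2]]); print(q,u,(u-[310,100])*5)
E
```

```text
t 16.00 [0.5527 0.0826 0.3236] [-1.7989e+02 -2.0000e-02 -6.2550e+01] post x,y mm -150.6 52.4 gripz 341.2 F x,y,z 0.0 -1.0 -0.4 M 0.09 -0.00 0.03 0.0436
(-0.11, -0.04, 0.14) [353.28608218 191.76337571] [216.4304109  458.81687857]
(-0.11, 0.04, 0.14) [323.24253652 179.62566702] [ 66.21268262 398.12833508]
(-0.11, 0.04, 0.156) [323.7806036  174.63999314] [ 68.90301798 373.19996572]
```

View pics/c5.png

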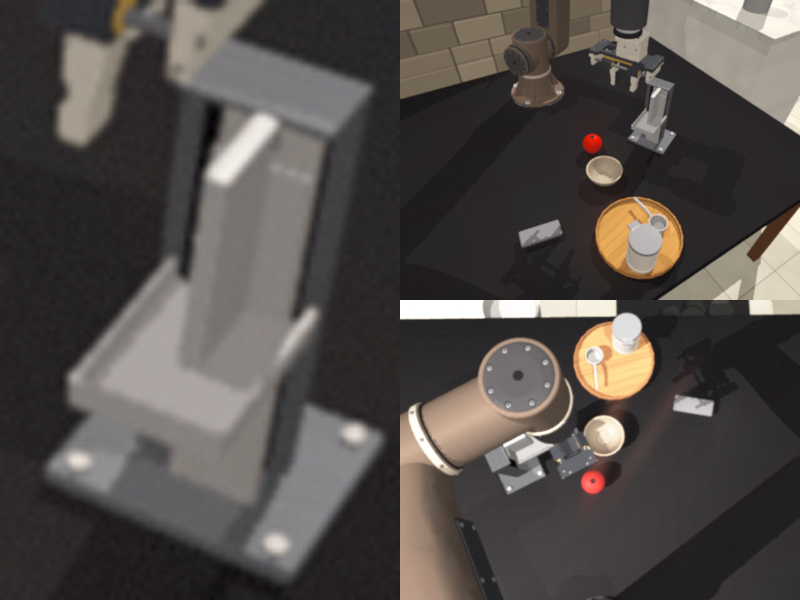

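The ledge hangs square on the strip. Its front corners at crop (70,375) and (220,450) match the home projection (69,373) and (216,459). The bystanders are in place and the gripper is clear, so I'm handing in.

```bash
python3 -c "
from plant import r
print(r.close_job(), r.get_state()['time_s'])"
```

```text
the job is handed in; nothing more can be done
the job is handed in; nothing more can be done
```

The ledge is hung in the top two slots and released, and the job was handed in shortly after 16 s; no verdict was reported.

- **Feeling for the slots:** I gripped the ledge by its fin and found the slots with one light touch (about 10 N) and a sideways sweep. The tabs dropped in about 8.5 mm off the post's middle line; the camera had suggested 10.5 mm.
- **Pushing in:** The tabs went in freely until the back plate met the strip, about 15.7 mm above home.
- **Pressing down:** I pressed past the catch to the hard stop. The grip point then held at 239.9 mm (home is 240) while the upward force rose to 6.6 N, which confirmed the stop.
- **Forces:** The wrist readings at the end of each move never exceeded about 11 N. I did not read the ledge-to-post force directly, and I took no readings within moves.
- **Last checks:** After release and retreat, the contact force was about 0 N. The ledge's front corners in the scene image lay within about 2 pixels of where they should be at home. By eye, the bowl, brush and ball had not moved; I did not measure them.

One pair of move calls was refused because rows lacked some keys; nothing moved.

The camera-based post frame is about 2 mm off in x: the grip point read -34 mm with the plate on the post, where -36 mm is nominal.

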